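Stop the polisher and pop its fuse hatch

ROBOT

A 6-joint arm with a two-finger parallel gripper is mounted at the origin on the work surface. World frame = base frame: x ahead of the robot, y to its left, z up, the work surface at z = 0. Lengths are in mm, angles in degrees, forces in N, time in s.
With the tool pointing down it reaches from about 300 to 850 mm from the base axis. Payload 4.2 kg.
Tool frame: the origin (TCP) lies at the very end of the fingers, on their centre line; the grasp point (between the pads) lies 19 mm behind it (env.grasp_offset is the distance from the TCP to the grasp point, in mm); z points along the fingers, y is the line along which they close (so a half turn about z gives the same grasp; the last joint's range is limited). The gripper opens to 91 mm and grips with 3 to 60 N. Pads are 32 mm wide; open, the fingers measure 118 mm over their backs; the gripper's body (76 mm by 178 mm) begins 60 mm behind the grasp point.
Start: joints at [74.714, 18.312, 89.639, -0, 72.044, -1.146], TCP at [140.475, 557.593, 213.976] pointing down, gripper open.
Joint ranges: [-177.97, 177.97], [-48.28, 115.42], [12.27, 149.76], [-77.06, 257.06], [2.81, 150.46], [-146.56, 146.56]. Speed limits (degrees/s): [147.25, 147.25, 180, 180, 180, 180].

INTERFACE

Orientations are given as [roll, pitch, yaw] about the fixed x, y, z axes, in that order (R = Rz(yaw) Ry(pitch) Rx(roll)).
In Python, from workcell import env gives the robot as it stands. The module is installed in compiled form; this text tells all that it offers.
- The arm moves only by the tool send_rows, never from a script. Its argument "motion" is a list of rows, each an object of numbers: "tx", "ty", "tz": the shift along the tool's x, y, z in units of 500 mm (1.0 is 500 mm); "rx", "ry", "rz": the turn, a rotation vector about the tool's x, y, z in units of 30 degrees (1.0 is 30 degrees); "gripper": the closure, from -1 (fully open) to 1 (shut). In form: [{"tx": .., "ty": .., "tz": .., "rx": .., "ry": .., "rz": .., "gripper": ..}, ...]. A call has 1 to 12 rows; each row shifts and turns the commanded pose from where the row before left it, along the tool's axes as they then stand; what a row does not reach is not made up. A row lasts 1/8 s, in which the tool goes at most 62.5 mm and 10.7 degrees, less where a joint would pass 70% of its speed; a pose out of reach is approached as far as the arm can. A call with a number of a shift or a turn outside -1 to 1 is refused whole. A call with a gripper value outside its range is refused whole. The fingers move at their own pace and stop on an object; "grip_force" is the grip in N (left out, the last holds). Time passes only in rows, so rows that do not move let the fingers close. It gives the time, the measured TCP pose, the force, the opening and the grip force at its end, in the units of the state.
- env.state(): the state, without advancing time (a new reading comes with each control period).
- env.grab_frame(name): name is "scene" or "side" or "wrist"; returns a dict with "frame" (400x640x3 uint8, red, green, blue), "vertical_fov" (degrees; the focal length in pixels is half the picture's height over the tangent of half this angle, whatever the lens; pixels are square), "cx", "cy" (the principal point, pixels), "rvec" (rotation vector, rad) and "tvec" (3), from world to camera coordinates, as OpenCV has them; the wrist camera has in their place "T_tool_cam" (4x4, takes a point from camera to tool coordinates, whose origin is the TCP and whose axes are the flange's). Camera axes: x right, y down, z forward; pixel columns grow to the right and rows downward; lengths in mm; the calibration is good to about 2 mm. A picture is of the moment at which its call begins: read the wrist's pose just before it. There is no depth.
- env.job_done(): hands the job in; it is judged then, once.
The state is a dict: "time_s": time; "qpos": joint angles; "qvel": joint speeds; "effort": joint torques, N m; "ee_pos": TCP position; "ee_rot": TCP orientation; "force": force on the tool from outside, world axes, zero at the start; "torque": the same for the moment, N m; "gripper_width": finger opening in mm; "gripper_force": force on a finger pad.
Only numpy, scipy, OpenCV 4.12 (cv2) and the standard library are available. Lean on these libraries where they do the work, as an engineer would, in place of code of your own. Each camera call takes 0.05 s, during which the arm holds its last target. There are 200 camera calls.

TASK

On the grey control box with the orange hatch, first press the red stop button fully down, then press the orange hatch's push-push latch (under the black ribbed pad) once and let go so that the hatch pops up. Take the fingers away and watch for a second or two that the hatch stays open by itself; do not push it shut again. Only touch with the fingertips: leave the box with the blue hatch and everything standing about where it is.

Things in the scene. Friction and masses are not known exactly. Their poses are not given: they have to be found in the camera images.
- fuse_box: control box of the polisher: painted grey steel box, 180 x 190 x 85 mm high, fixed to the bench; origin at the centre of its underside, +x towards its hinge side, z up. On its top, in its own axes: the orange hatch 105 mm (x) by 98 mm (y) centred at (-24, -34) mm, and a red push button at (-40, +56) mm in a yellow housing. It lies left or right, turned by up to 0.4 rad.
- fuse_pad (a point): centre of the upper face of the black ribbed pad, 34 x 34 mm, on the orange hatch near its free edge (the edge nearest the robot): the place to press; 94 mm above the bench while the hatch is shut, 9 mm above the box's top. It moves with the hatch, 80 mm from the hinge.
- fuse_hatch (a joint): angle of the orange hatch about its far edge (rad): 0 = shut, latched; 1.0 = fully up; negative = pushed in. The latch lets go when the pad has been pushed in 5.5 mm or more (-0.07; stop at -0.095, 7.5 mm; 3 to 5 N before the stop) and is released: a spring (2.5 N) swings the hatch up in about 0.5 s, its edge rising 90 mm. A short push leaves it latched; pushing it in again latches it shut.
- fuse_follower (a joint): hidden follower of the orange hatch's latch (m): about 0 at rest, positive while the latch lets go, below -0.0045 only when the open hatch is pushed shut again
- fuse_stop_top (a point): centre of the top of the red stop button on the box with the orange hatch; 32 mm wide, 18 mm above the box's top (103 mm above the bench), pressed straight down
- fuse_stop (a joint): travel of that stop button (m): 0 = up, 0.006 = fully down (5 N), springs back
- dust_box: control box of the dust extractor, to be left alone: painted grey steel box, 180 x 190 x 85 mm high, fixed to the bench; origin at the centre of its underside, +x towards its hinge side, z up. On its top, in its own axes: the blue hatch 105 mm (x) by 98 mm (y) centred at (-24, -34) mm, and a red push button at (-40, +56) mm in a yellow housing. 
- dust_hatch (a joint): angle of the blue hatch (rad): 0 = shut; must stay shut
- dust_stop (a joint): travel of the red button on the box with the blue hatch (m): 0 = up; must not be pressed
- compound_bar: green bar of polishing compound, 28 x 50 x 26 mm, standing on the box with the orange hatch, behind its button; origin under its centre
- paste_jar: small closed jar, 40 mm wide, 45 mm high, standing on the box with the blue hatch; origin under its centre
- whetstone: two-layer whetstone, 50 x 160 x 26 mm, on the bench; origin under its centre
- buff_wheel: red polishing wheel lying flat, 120 mm wide, 22 mm high; origin under its centre
- mug: blue mug, 80 mm wide, 90 mm high; origin under its centre
- knife_handle: wooden knife handle with brass end, 125 x 26 x 18 mm; origin under it
- screwdriver: screwdriver lying on the bench

How it is judged (in metres and radians):
On the way, in this order (a step that is already met when the one before it is completed fails the run):
1. the red stop button of the box with the orange hatch is pressed down at least 4.5 mm while its hatch is still shut (value of joint fuse_stop above 0.0045 m and value of joint fuse_hatch below 0.03 rad), for 0.05 s.
2. after that, the orange hatch is pushed in and its latch lets go (value of joint fuse_hatch below -0.03 rad and value of joint fuse_follower above 0.002 m).
3. the hatch is up beyond 0.7 rad with nothing of the robot touching the box, for one second (value of joint fuse_hatch above 0.7 rad and contact force between each of the arm, the fingers and fuse_box below 0.3 N), for 1 s.
At the end, for the whole second after the job is handed in: the orange hatch stands open beyond 0.7 rad by itself, untouched; the stop button is up again, the blue hatch is shut, and every loose thing lies within 20 mm of where it was (all of step 3 and value of joint fuse_stop below 0.002 m and value of joint dust_hatch between -0.02 and 0.05 rad and distance of each of compound_bar, paste_jar, whetstone, buff_wheel, mug, knife_handle, screwdriver from where it was at the start of the episode below 0.02 m).
It fails at once if the open orange hatch is pushed shut again (value of joint fuse_follower below -0.0045 m).
It fails at once if the blue hatch or the button on its box is pressed, or the blue hatch opens (value of joint dust_stop above 0.003 m or value of joint dust_hatch below -0.03 rad or value of joint dust_hatch above 0.1 rad).
It fails at once if a loose thing is lifted or shoved more than 20 mm (distance of any of compound_bar, paste_jar, whetstone, buff_wheel, mug, knife_handle, screwdriver from where it was at the start of the episode above 0.02 m).
It also fails if it takes over 38 s, if anything falls off the work surface, if the arm or the gripper's body presses on something with over 40 N, if the wrist force passes 120 N, or if a joint passes its speed limit or range.

## Working session

There is one attempt and no reset: what is moved stays moved. The work goes in short steps, Python scripts to look and compute and a tool call to move; the robot and the scene stay as the last step left them, time stands still between calls to the robot, and variables do not carry over. Pictures are saved under pics/ and viewed, at most 10 in all, crops included, and the job is handed in when it is done.

Besides the shell and the picture viewer there is one more tool, called after ">>>" as a command line: name --argument value ..., lists and objects as JSON in quotes. send_rows: Moves the arm, as the interface text tells. Shifts and turns lie within -1 to 1; 1 stands for 500 mm of shift or 30 degrees of turn. Its arguments: {"type":"object","properties":{"motion":{"type":"array"},"grip_force":{"type":"number"}},"required":["motion"]}

```bash
mkdir -p pics
cat > h.py <<'E'
import numpy as np, cv2, pickle
from workcell import env
def grab(n):
    s=env.state(); f=env.grab_frame(n); pickle.dump((s,f),open(f'pics/{n}.pkl','wb'))
    return s,f
E
python3 - <<'E'
from h import *
s=None
for n in ['scene','side']:
    s,f=grab(n); cv2.imwrite(f'pics/{n}.png',f['frame'][:,:,::-1])
    print(n,{k:v for k,v in f.items() if k!='frame'})
print(s['ee_pos'],s['ee_rot'],s['time_s'],s['force'])
E
```

```text
scene {'vertical_fov': 52.73939548832066, 'cx': 327.10928708824855, 'cy': 201.50838364018014, 'rvec': array([ 1.52535729,  2.02785013, -0.8165282 ]), 'tvec': array([ 176.22624816, -329.11023301, 1524.25275752])}
side {'vertical_fov': 45.39208386833177, 'cx': 320.69129322161564, 'cy': 206.36961924779501, 'rvec': array([ 2.13526512, -0.91175767,  0.41191767]), 'tvec': array([-432.94207488,  350.45188843, 1354.92876175])}
[140.33221246 557.1037723  213.16274333] [-1.79903784e+02 -1.52023947e-03  1.65862101e+02] 0.05 [ 0.40895178  0.48989405 -0.32216185]
```

View pics/scene.png

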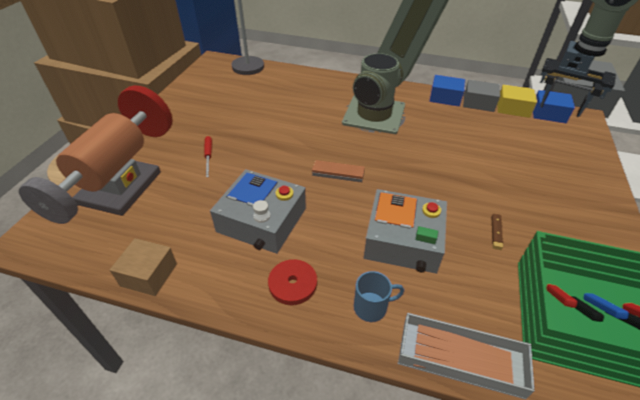

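View pics/side.png

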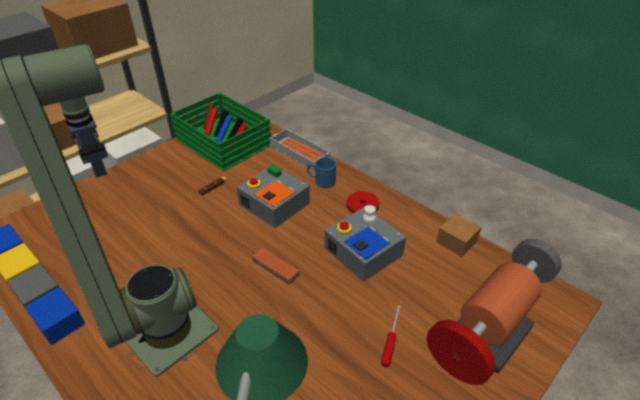

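The scene view shows the orange box, with its button at about (432,208), pad at (398,200) and green bar at (427,235). In the side view the button is at (254,183) and the pad at (268,196). I'll enlarge both.

Run:
```python
from h import *
a=cv2.imread('pics/scene.png')[180:280,355:460]; b=cv2.imread('pics/side.png')[155:255,220:325]
o=np.vstack([np.zeros((1,1,3),np.uint8)]) 
cv2.imwrite('pics/crop1.png',np.hstack([cv2.resize(x,(400,381),interpolation=cv2.INTER_CUBIC) for x in(a,b)]))
```

```text
(no output)
```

View pics/crop1.png

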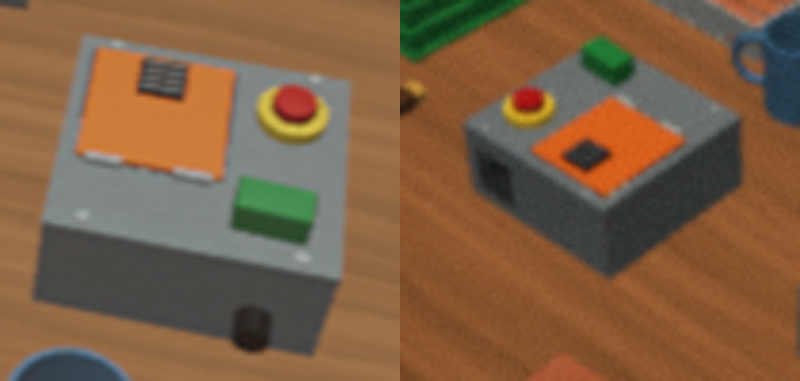

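```bash
cat > fit.py <<'E'
from h import *
from scipy.optimize import least_squares
S=3.81
obj=dict(btn=(-40,56,103),pad=(-51.5,-34,94),A=(-90,-95,85),B=(-90,95,85),C=(90,95,85),D=(90,-95,85))
px={'scene':dict(btn=(296,100),pad=(163,78),A=(85,38),B=(350,80),C=(338,278),D=(45,225)),
 'side':dict(btn=(129,98),pad=(187,155),A=(210,208),B=(66,122),D=(340,118))}
off={'scene':(355,180),'side':(220,155)}
F={n:pickle.load(open(f'pics/{n}.pkl','rb'))[1] for n in px}
def proj(n,P):
    f=F[n]; fl=200/np.tan(np.radians(f['vertical_fov']/2))
    K=np.array([[fl,0,f['cx']],[0,fl,f['cy']],[0,0,1]])
    return cv2.projectPoints(np.array(P,float),f['rvec'],f['tvec'],K,None)[0][:,0]
def W(p,o):
    c,s=np.cos(p[2]),np.sin(p[2]); o=np.array(o,float)
    return np.c_[p[0]+c*o[:,0]-s*o[:,1],p[1]+s*o[:,0]+c*o[:,1],o[:,2]]
def res(p,ns=('scene','side')):
    r=[]
    for n in ns:
        ks=list(px[n]); r.append(proj(n,W(p,[obj[k] for k in ks]))-(np.array([px[n][k] for k in ks])/S+off[n]))
    return np.vstack(r).ravel()
for ns in [('scene','side'),('scene',),('side',)]:
    q=least_squares(lambda p:res(p,ns),[600,150,0],x_scale=[100,100,.1]); p=q.x
    print(ns,p,W(p,[obj['btn'],obj['pad']]).round(1)); print(q.fun.reshape(-1,2).round(2).tolist())
E
python3 fit.py
```

```text
('scene', 'side') [5.78110395e+02 1.93099033e+02 4.87031054e-02] [[535.4 247.1 103. ]
 [528.3 156.6  94. ]]
[[-0.72, 0.73], [-0.64, -0.05], [-1.3, -0.64], [-0.74, 0.1], [0.87, 0.3], [-1.08, -0.48], [-0.58, -0.52], [-0.28, -1.49], [-1.65, -0.33], [-1.33, -0.73], [-0.08, -1.75]]
('scene',) [5.77533763e+02 1.94470056e+02 4.50986686e-02] [[535.  248.6 103. ]
 [527.6 158.2  94. ]]
[[-0.11, 0.75], [-0.02, -0.11], [-0.64, -0.75], [-0.09, 0.16], [1.33, 0.33], [-0.59, -0.66]]
('side',) [5.76624536e+02 1.87170368e+02 4.74006459e-02] [[534.  241.2 103. ]
 [526.8 150.8  94. ]]
[[0.18, 0.35], [0.51, -0.54], [-0.86, 0.69], [-0.61, 0.15], [0.8, -0.82]]
```

Fit is consistent to a few mm. I'll move above the box with the fingers closed for a look with the wrist camera.

>>> send_rows --motion '[{"tx": -0.09,"ty": -0.05,"tz": -0.01,"gripper": 1},{"tx": -0.09,"ty": -0.05,"tz": -0.01,"gripper": 1},{"tx": -0.09,"ty": -0.05,"tz": -0.01,"gripper": 1},{"tx": -0.09,"ty": -0.05,"tz": -0.01,"gripper": 1},{"tx": -0.09,"ty": -0.05,"tz": -0.01,"gripper": 1},{"tx": -0.09,"ty": -0.05,"tz": -0.01,"gripper": 1},{"tx": -0.09,"ty": -0.05,"tz": -0.01,"gripper": 1},{"tx": -0.09,"ty": -0.05,"tz": -0.01,"gripper": 1},{"tx": -0.09,"ty": -0.05,"tz": 0,"gripper": 1},{"tx": -0.09,"ty": -0.05,"tz": 0,"gripper": 1},{"rz": -0.28,"gripper": 1},{"rz": -0.28,"gripper": 1}]'

```text
invalid input at $.motion[0]: expected keys tx, ty, tz, rx, ry, rz, gripper
```

Run:
```python
from h import *
s,f=grab('wrist'); cv2.imwrite('pics/wrist.png',f['frame'][:,:,::-1])
print(s['ee_pos'],s['ee_rot'],s['time_s'],s['force'],s['gripper_width'],max(abs(np.array(s['qvel']))))
print({k:v for k,v in f.items() if k!='frame'})
```

```text
[140.33562687 557.13380037 213.20340805] [-1.79907118e+02 -1.23572951e-03  1.65861750e+02] 0.1 [-0.75500149 -0.26561168  0.26327909] 90.97056993518757 0.1696238560077394
{'vertical_fov': 70.04484692151175, 'cx': 315.73526367323876, 'cy': 201.90999290850849, 'T_tool_cam': array([[-4.60668426e-04, -9.71019928e-01, -2.38998092e-01,
         6.73221375e+01],
       [ 9.99998064e-01,  9.85767991e-06, -1.96754516e-03,
        -5.30778921e-01],
       [ 1.91288152e-03, -2.38998536e-01,  9.71018044e-01,
        -1.71603158e+02],
       [ 0.00000000e+00,  0.00000000e+00,  0.00000000e+00,
         1.00000000e+00]])}
```

View pics/wrist.png

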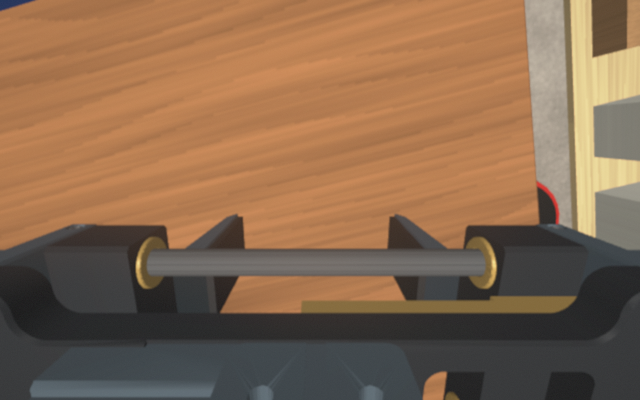

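The last view was from the start pose: the rows were refused because every key is needed. The camera looks toward the robot side of the fingers, so I'll stop slightly beyond the box.

>>> send_rows --motion '[{"tx": -0.11,"ty": -0.045,"tz": -0.01,"rx": 0,"ry": 0,"rz": 0,"gripper": 1},{"tx": -0.11,"ty": -0.045,"tz": -0.01,"rx": 0,"ry": 0,"rz": 0,"gripper": 1},{"tx": -0.11,"ty": -0.045,"tz": -0.01,"rx": 0,"ry": 0,"rz": 0,"gripper": 1},{"tx": -0.11,"ty": -0.045,"tz": -0.01,"rx": 0,"ry": 0,"rz": 0,"gripper": 1},{"tx": -0.11,"ty": -0.045,"tz": -0.01,"rx": 0,"ry": 0,"rz": 0,"gripper": 1},{"tx": -0.11,"ty": -0.045,"tz": -0.01,"rx": 0,"ry": 0,"rz": 0,"gripper": 1},{"tx": -0.11,"ty": -0.045,"tz": -0.01,"rx": 0,"ry": 0,"rz": 0,"gripper": 1},{"tx": -0.11,"ty": -0.045,"tz": -0.01,"rx": 0,"ry": 0,"rz": 0,"gripper": 1},{"tx": -0.11,"ty": -0.045,"tz": 0,"rx": 0,"ry": 0,"rz": 0,"gripper": 1},{"tx": -0.11,"ty": -0.045,"tz": 0,"rx": 0,"ry": 0,"rz": 0,"gripper": 1},{"tx": 0,"ty": 0,"tz": 0,"rx": 0,"ry": 0,"rz": -0.28,"gripper": 1},{"tx": 0,"ty": 0,"tz": 0,"rx": 0,"ry": 0,"rz": -0.28,"gripper": 1}]'

```text
time_s: 1.65
ee_pos: [619.4, 204.1, 253.0]
ee_rot: [-180.0, -0.1, -177.2]
force: [0.3, -0.0, -0.4]
gripper_width: 0.4
gripper_force: 0.0
```

>>> send_rows --motion '[{"tx": 0,"ty": 0,"tz": 0,"rx": 0,"ry": 0,"rz": 0,"gripper": 1},{"tx": 0,"ty": 0,"tz": 0,"rx": 0,"ry": 0,"rz": 0,"gripper": 1}]'

```text
time_s: 1.9
ee_pos: [618.7, 205.1, 253.8]
ee_rot: [-180.0, -0.0, -177.4]
force: [-0.1, -0.2, -0.2]
gripper_width: 0.3
gripper_force: 0.0
```

Run:
```python
from h import *
s,f=grab('wrist'); cv2.imwrite('pics/wrist2.png',cv2.resize(f['frame'][:240,:,::-1],(800,300),interpolation=cv2.INTER_CUBIC))
print(s['ee_pos'],s['ee_rot'],s['time_s'],s['force'],s['gripper_width'],max(abs(np.array(s['qvel']))))
```

```text
[618.66054611 205.14739614 253.78675145] [-1.79997957e+02 -1.94571347e-02 -1.77443972e+02] 1.9 [-0.07597822 -0.1545527  -0.16126209] 0.31370054962092697 0.4504882437777656
```

View pics/wrist2.png

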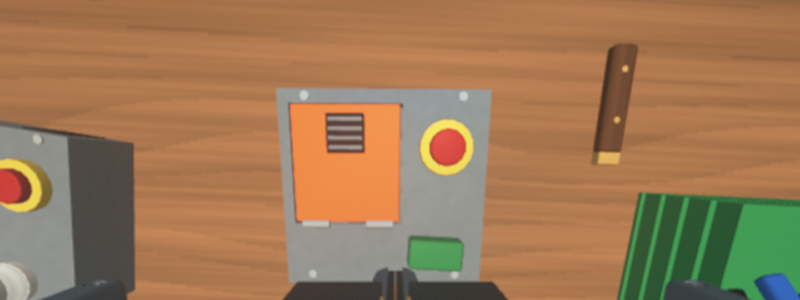

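The wrist view shows the button centre at (447,147) and the pad centre at (345,133), at 1.25x scale.

Run:
```python
from h import *
from scipy.spatial.transform import Rotation as R
s,f=pickle.load(open('pics/wrist.pkl','rb'))
T=np.eye(4);T[:3,:3]=R.from_euler('xyz',s['ee_rot'],degrees=True).as_matrix();T[:3,3]=s['ee_pos']
M=T@f['T_tool_cam']; fl=200/np.tan(np.radians(f['vertical_fov']/2))
for n,u,v,z in [('btn',447,147,103),('pad',345,133,94)]:
    d=M[:3,:3]@[(u/1.25-f['cx'])/fl,(v/1.25-f['cy'])/fl,1]; P=M[:3,3]+d*(z-M[2,3])/d[2]
    print(n,P,'tool',np.linalg.inv(T)@[*P,1])
```

```text
btn [534.28672041 245.85166568 103.        ] tool [ 82.42341093  44.43191133 150.81316593   1.        ]
pad [525.93009361 156.06912419  94.        ] tool [ 94.77263577 -44.8883088  159.82054554   1.        ]
```

>>> send_rows --motion '[{"tx": 0.083,"ty": 0.044,"tz": 0,"rx": 0,"ry": 0,"rz": 0,"gripper": 1},{"tx": 0.083,"ty": 0.045,"tz": 0,"rx": 0,"ry": 0,"rz": 0,"gripper": 1},{"tx": 0,"ty": 0,"tz": 0.09,"rx": 0,"ry": 0,"rz": 0,"gripper": 1},{"tx": 0,"ty": 0,"tz": 0.09,"rx": 0,"ry": 0,"rz": 0,"gripper": 1},{"tx": 0,"ty": 0,"tz": 0.09,"rx": 0,"ry": 0,"rz": 0,"gripper": 1},{"tx": 0,"ty": 0,"tz": 0,"rx": 0,"ry": 0,"rz": 0,"gripper": 1},{"tx": 0,"ty": 0,"tz": 0,"rx": 0,"ry": 0,"rz": 0,"gripper": 1}]'

```text
time_s: 2.82
ee_pos: [535.0, 246.3, 120.7]
ee_rot: [179.9, 0.2, -177.4]
force: [-0.3, 0.4, 0.6]
gripper_width: 0.7
gripper_force: 0.0
```

>>> send_rows --motion '[{"tx": 0,"ty": 0,"tz": 0.02,"rx": 0,"ry": 0,"rz": 0,"gripper": 1},{"tx": 0,"ty": 0,"tz": 0.01,"rx": 0,"ry": 0,"rz": 0,"gripper": 1},{"tx": 0,"ty": 0,"tz": 0.01,"rx": 0,"ry": 0,"rz": 0,"gripper": 1},{"tx": 0,"ty": 0,"tz": 0.006,"rx": 0,"ry": 0,"rz": 0,"gripper": 1},{"tx": 0,"ty": 0,"tz": 0,"rx": 0,"ry": 0,"rz": 0,"gripper": 1},{"tx": 0,"ty": 0,"tz": 0,"rx": 0,"ry": 0,"rz": 0,"gripper": 1}]'

```text
time_s: 3.58
ee_pos: [534.7, 246.0, 101.0]
ee_rot: [179.9, 0.2, -177.3]
force: [-5.9, -3.4, 25.4]
gripper_width: 0.5
gripper_force: 12.8
```

25 N at z=101 is stiffer than the button spring should give. I'll back off in small steps and read the force to see what it touches.

>>> send_rows --motion '[{"tx": 0,"ty": 0,"tz": -0.005,"rx": 0,"ry": 0,"rz": 0,"gripper": 1},{"tx": 0,"ty": 0,"tz": 0,"rx": 0,"ry": 0,"rz": 0,"gripper": 1}]'

```text
time_s: 3.82
ee_pos: [534.6, 246.0, 101.2]
ee_rot: [179.9, 0.2, -177.3]
force: [-2.9, -0.2, 13.4]
gripper_width: 0.4
gripper_force: 6.7
```

>>> send_rows --motion '[{"tx": 0,"ty": 0,"tz": -0.004,"rx": 0,"ry": 0,"rz": 0,"gripper": 1},{"tx": 0,"ty": 0,"tz": 0,"rx": 0,"ry": 0,"rz": 0,"gripper": 1}]'

```text
time_s: 4.08
ee_pos: [534.6, 245.9, 101.5]
ee_rot: [179.9, 0.1, -177.3]
force: [0.2, -0.3, 3.7]
gripper_width: 0.4
gripper_force: 2.3
```

>>> send_rows --motion '[{"tx": 0,"ty": 0,"tz": -0.004,"rx": 0,"ry": 0,"rz": 0,"gripper": 1},{"tx": 0,"ty": 0,"tz": 0,"rx": 0,"ry": 0,"rz": 0,"gripper": 1}]'

```text
time_s: 4.32
ee_pos: [534.5, 246.0, 102.8]
ee_rot: [180.0, 0.1, -177.3]
force: [1.7, 0.8, 4.4]
gripper_width: 0.6
gripper_force: 2.0
```

>>> send_rows --motion '[{"tx": 0,"ty": 0,"tz": -0.004,"rx": 0,"ry": 0,"rz": 0,"gripper": 1},{"tx": 0,"ty": 0,"tz": 0,"rx": 0,"ry": 0,"rz": 0,"gripper": 1}]'

```text
time_s: 4.58
ee_pos: [534.2, 245.8, 104.5]
ee_rot: [180.0, 0.0, -177.3]
force: [2.0, 1.3, 3.2]
gripper_width: 0.3
gripper_force: 1.5
```

>>> send_rows --motion '[{"tx": 0,"ty": 0,"tz": -0.004,"rx": 0,"ry": 0,"rz": 0,"gripper": 1},{"tx": 0,"ty": 0,"tz": 0,"rx": 0,"ry": 0,"rz": 0,"gripper": 1}]'

```text
time_s: 4.82
ee_pos: [533.6, 245.5, 106.3]
ee_rot: [-180.0, -0.0, -177.3]
force: [1.0, 0.1, 2.4]
gripper_width: 0.6
gripper_force: 1.0
```

The force falls smoothly over the spring travel above z≈101.4, so the button was fully down, and measured z reads about 4 mm high. Next is the pad.

>>> send_rows --motion '[{"tx": 0,"ty": 0,"tz": -0.06,"rx": 0,"ry": 0,"rz": 0,"gripper": 1},{"tx": 0.008,"ty": -0.06,"tz": 0,"rx": 0,"ry": 0,"rz": 0,"gripper": 1},{"tx": 0.008,"ty": -0.06,"tz": 0,"rx": 0,"ry": 0,"rz": 0,"gripper": 1},{"tx": 0.007,"ty": -0.059,"tz": 0,"rx": 0,"ry": 0,"rz": 0,"gripper": 1},{"tx": 0,"ty": 0,"tz": 0.03,"rx": 0,"ry": 0,"rz": 0,"gripper": 1},{"tx": 0,"ty": 0,"tz": 0.03,"rx": 0,"ry": 0,"rz": 0,"gripper": 1},{"tx": 0,"ty": 0,"tz": 0,"rx": 0,"ry": 0,"rz": 0,"gripper": 1},{"tx": 0,"ty": 0,"tz": 0,"rx": 0,"ry": 0,"rz": 0,"gripper": 1}]'

```text
time_s: 5.82
ee_pos: [526.5, 156.4, 106.1]
ee_rot: [180.0, -0.0, -177.3]
force: [0.9, 0.2, -0.1]
gripper_width: 0.6
gripper_force: 0.0
```

>>> send_rows --motion '[{"tx": 0,"ty": 0,"tz": 0.012,"rx": 0,"ry": 0,"rz": 0,"gripper": 1},{"tx": 0,"ty": 0,"tz": 0.01,"rx": 0,"ry": 0,"rz": 0,"gripper": 1},{"tx": 0,"ty": 0,"tz": 0.008,"rx": 0,"ry": 0,"rz": 0,"gripper": 1},{"tx": 0,"ty": 0,"tz": 0.004,"rx": 0,"ry": 0,"rz": 0,"gripper": 1},{"tx": 0,"ty": 0,"tz": 0,"rx": 0,"ry": 0,"rz": 0,"gripper": 1},{"tx": 0,"ty": 0,"tz": 0,"rx": 0,"ry": 0,"rz": 0,"gripper": 1}]'

```text
time_s: 6.58
ee_pos: [526.3, 155.8, 89.6]
ee_rot: [180.0, -0.0, -177.3]
force: [-1.5, -0.5, 1.5]
gripper_width: 0.3
gripper_force: 1.4
```

>>> send_rows --motion '[{"tx": 0,"ty": 0,"tz": 0.004,"rx": 0,"ry": 0,"rz": 0,"gripper": 1},{"tx": 0,"ty": 0,"tz": 0,"rx": 0,"ry": 0,"rz": 0,"gripper": 1}]'

```text
time_s: 6.82
ee_pos: [526.5, 155.7, 87.9]
ee_rot: [180.0, 0.0, -177.3]
force: [-2.8, 0.9, 6.4]
gripper_width: 0.3
gripper_force: 3.1
```

>>> send_rows --motion '[{"tx": 0,"ty": 0,"tz": 0.003,"rx": 0,"ry": 0,"rz": 0,"gripper": 1},{"tx": 0,"ty": 0,"tz": 0,"rx": 0,"ry": 0,"rz": 0,"gripper": 1}]'

```text
time_s: 7.08
ee_pos: [526.5, 155.8, 87.7]
ee_rot: [180.0, 0.0, -177.3]
force: [-6.6, -1.0, 13.8]
gripper_width: 0.5
gripper_force: 7.0
```

At the stop now (force rising at z≈87.8). Release upward and back toward the robot.

>>> send_rows --motion '[{"tx": 0,"ty": 0,"tz": -0.06,"rx": 0,"ry": 0,"rz": 0,"gripper": 1},{"tx": 0.06,"ty": 0,"tz": -0.1,"rx": 0,"ry": 0,"rz": 0,"gripper": 1},{"tx": 0.08,"ty": 0,"tz": -0.08,"rx": 0,"ry": 0,"rz": 0,"gripper": 1},{"tx": 0.08,"ty": 0,"tz": -0.08,"rx": 0,"ry": 0,"rz": 0,"gripper": 1},{"tx": 0.06,"ty": 0,"tz": -0.06,"rx": 0,"ry": 0,"rz": 0,"gripper": 1},{"tx": 0,"ty": 0,"tz": 0,"rx": 0,"ry": 0,"rz": 0,"gripper": 1},{"tx": 0,"ty": 0,"tz": 0,"rx": 0,"ry": 0,"rz": 0,"gripper": 1}]'

```text
time_s: 7.95
ee_pos: [387.2, 149.1, 275.1]
ee_rot: [-180.0, 0.0, -177.3]
force: [0.1, -0.8, -0.3]
gripper_width: 0.3
gripper_force: 0.0
```

>>> send_rows --motion '[{"tx": 0,"ty": 0,"tz": 0,"rx": 0,"ry": 0,"rz": 0,"gripper": 1},{"tx": 0,"ty": 0,"tz": 0,"rx": 0,"ry": 0,"rz": 0,"gripper": 1},{"tx": 0,"ty": 0,"tz": 0,"rx": 0,"ry": 0,"rz": 0,"gripper": 1},{"tx": 0,"ty": 0,"tz": 0,"rx": 0,"ry": 0,"rz": 0,"gripper": 1},{"tx": 0,"ty": 0,"tz": 0,"rx": 0,"ry": 0,"rz": 0,"gripper": 1},{"tx": 0,"ty": 0,"tz": 0,"rx": 0,"ry": 0,"rz": 0,"gripper": 1},{"tx": 0,"ty": 0,"tz": 0,"rx": 0,"ry": 0,"rz": 0,"gripper": 1},{"tx": 0,"ty": 0,"tz": 0,"rx": 0,"ry": 0,"rz": 0,"gripper": 1},{"tx": 0,"ty": 0,"tz": 0,"rx": 0,"ry": 0,"rz": 0,"gripper": 1},{"tx": 0,"ty": 0,"tz": 0,"rx": 0,"ry": 0,"rz": 0,"gripper": 1},{"tx": 0,"ty": 0,"tz": 0,"rx": 0,"ry": 0,"rz": 0,"gripper": 1},{"tx": 0,"ty": 0,"tz": 0,"rx": 0,"ry": 0,"rz": 0,"gripper": 1}]'

```text
time_s: 9.45
ee_pos: [386.7, 149.2, 276.0]
ee_rot: [180.0, 0.0, -177.3]
force: [-0.8, -0.3, -0.3]
gripper_width: 0.7
gripper_force: 0.0
```

Run:
```python
from h import *
a=grab('scene')[1]['frame'][140:300,290:500,::-1]; b=grab('side')[1]['frame'][115:275,180:390,::-1]
cv2.imwrite('pics/end.png',np.hstack([cv2.resize(x,(400,305),interpolation=cv2.INTER_CUBIC) for x in(a,b)]))
print(env.state()['time_s'])
```

```text
9.55
```

View pics/end.png

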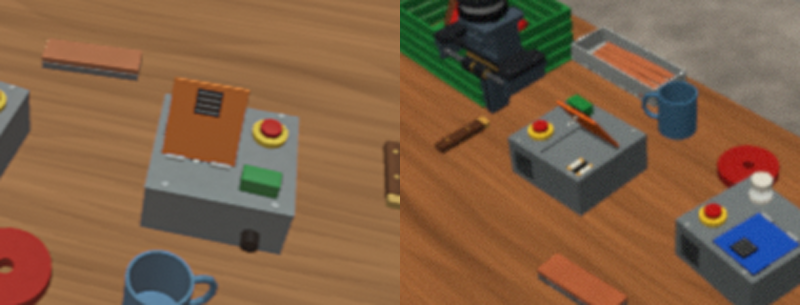

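Both views show the orange hatch standing open, at (205,120) and (590,122). The button is up, the fingers are clear and nothing else has moved.

```bash
python3 -c "
from workcell import env
print(env.job_done())"
```

```text
the job is handed in; nothing more can be done
None
```

The red stop button was pressed fully down, then the orange hatch's latch was pressed and released; the hatch stayed open by itself for over a second, nothing else appeared to move, and the job is handed in (no verdict was returned).

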